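# Fetch the garlic from behind the seasoning

### The arm

A 6-joint arm with a two-finger parallel gripper is mounted at the origin on a cart in front of the work surface, level with it; the furniture and walls round the work are solid. World frame = base frame: x ahead of the robot, y to its left, z up, the work surface at z = 0. Lengths are in m, angles in rad, forces in N, time in s.
With the tool pointing down it reaches from about 0.35 to 0.775 m from the base axis. Payload 5.5 kg.
Tool frame: the origin (TCP) lies midway between the tips of the shut fingers; the grasp point (between the pads) lies 19 mm behind it; z points along the fingers, y is the line along which they close (so a half turn about z gives the same grasp; the last joint's range is limited). The gripper opens to 85 mm and grips with 20 to 120 N. Pads are 22 mm wide; open, the fingers measure 114 mm over their backs; the gripper's body (76 mm by 85 mm) begins 54 mm behind the grasp point. The pads swing forward as they close: fully open they stand 13 mm farther back than shut.
Start: joints at [-1.278, 0.313, 0.046, 1.304, 0, 1.431], TCP at [0.241, -0.522, 0.231] pointing down, gripper open.
Joint ranges: [-2.76, 2.76], [-0.86, 1.69], [-1.03, 1.26], [-2.2, 2.34], [-1.47, 1.5], [-3.14, 3.14]. Speed limits (rad/s): [2.57, 2.57, 3.14, 3.14, 3.14, 3.14].

### API

Orientations are given as a unit quaternion [w, x, y, z].
In Python, from workcell import env gives the robot as it stands.
- The arm moves only by the tool move_arm, never from a script. Its argument "targets" is a list of rows, each a list of 3 entries, a list of its own where there are three numbers: the shift along the tool's x, y, z in mm, then the turn, a rotation vector about the tool's x, y, z in units of 10 degrees (1.0 is 10 degrees), then the closure, from -1 (fully open) to 1 (shut). In form: [[[dx, dy, dz], [ax, ay, az], gripper], ...]. A call has 1 to 5 rows; each row is the pose to reach, as a shift and turn from the pose commanded when the call began, along the tool's axes at that moment; what a row does not reach only later rows make up. A row lasts 1/8 s, in which the tool goes at most 62.5 mm and 10.7 degrees, less where a joint would pass 70% of its speed; a pose out of reach is approached as far as the arm can. A call with a gripper value outside its range is refused whole. The fingers move at their own pace and stop on an object; "squeeze" is the grip in N (left out, the last holds). Time passes only in rows, so rows that repeat a pose let the fingers close. It gives the time, the measured TCP pose, the force, the opening and the grip force at its end, in the units of the state.
- env.get_state(): the state, without advancing time (a new reading comes with each control period).
- env.read_camera(name): name is "side" or "top"; returns a dict with "pixels" (384x512x3 uint8, red, green, blue), "fovy" (degrees; the focal length in pixels is half the picture's height over the tangent of half this angle, whatever the lens; pixels are square), "cx", "cy" (the principal point, pixels), "dist_coeffs" ([k1, k2, p1, p2, k3] as OpenCV has them; the pictures are not rectified), "extrinsics" (4x4, takes a point from world to camera coordinates). Camera axes: x right, y up, looking along -z (the intrinsics and any distortion apply to the point x, -y, -z); pixel columns grow to the right and rows downward; lengths in m; the calibration is good to about 2 mm. A picture is of the moment at which its call begins. There is no depth.
- env.hand_in(): hands the job in; it is judged then, once.
Trained networks look in a picture, given as the dict that the camera call returned (one of the last four; its "shot" number tells which), for a name from the list of things; names that differ only in an ending like _2 or _b are one class to them, and where a whole thing is asked for, a point or a joint stands for the part that bears it (a point fixed in the world has none). Each returns a list of dicts, best first, with "confidence" (0 to 1); they miss things now and then, are a little off and sometimes report something else, mostly with a low value. They report only what shows in the picture. A call takes as long as a camera call. They do not tell look-alikes from the thing itself.
- env.spot_in(thing, picture): "centre" ([x, y, z] in m, in world coordinates, good to about 4 mm: the middle of the surface that is visible of it).
- env.regions_of(thing, picture): "mask" (384x512 bool, what is visible of it).
- env.landmark_of(thing, picture): "centre" ([x, y, z] in m, in world coordinates, good to about 4 mm: a listed point, or the origin of a listed thing).
The state is a dict: "clock": time; "joint_pos": joint angles; "qvel": joint speeds; "tau": joint torques, N m; "tcp_pos": TCP position; "orientation": TCP orientation; "wrist_force": force on the tool from outside, world axes, zero at the start; "ft_torque": the same for the moment, N m; "finger_gap": finger opening in m; "grip_force": force on a finger pad.
Only numpy, scipy, OpenCV 4.12 (cv2) and the standard library are available. Lean on these libraries where they do the work, as an engineer would, in place of code of your own. Each camera call takes 0.05 s, during which the arm holds its last target. There are 200 camera calls.

### The job

The garlic bulb stands at the back of the seasoning tray, hemmed in by the salt shaker, the mustard jar and the spice jar. First move those three out of the way, standing them all on the small dark board; only then lift the garlic out and set it, standing on its base, in the middle of the white dish. Finally put the three back in the tray upright, each on the very spot it came from, and let none of them fall over at any time.

Things in the scene. Friction and masses are not known exactly. Their poses are not given: they have to be found in the camera images.
- garlic: Whole garlic bulb, about 53 mm across and 52 mm high with its pointed top, pale pink-white. Origin at the centre of its underside, z up. Grasp its bulging body from above, about 25 mm above its origin.
- salt_shaker: Glass salt shaker with a rounded steel cap, 44 mm across, 90 mm high; body full width up to 60 mm, then a little narrower. Origin at the centre of its underside, z up.
- mustard_jar: Squat amber glass mustard jar with a paper band and a steel screw lid, the lowest and widest of the three: 56 mm across, 66 mm high; straight sides up to 33 mm, then a shoulder to a 45 mm neck, and the 50 mm lid from 50 mm up. Grasp the glass about 30 mm up. Origin at the centre of its underside, z up.
- spice_jar: Round spice jar with a dark label and a black cap, 41 mm across, 105 mm high, straight sides. Origin at the centre of its underside, z up.
- tray: Fixed light wooden tray, 146 (x) x 200 (y) mm, floor 8 mm thick, lip 16 mm high and 8 mm wide. Origin on the worktop under the garlic's spot; it reaches -100 to +46 mm in its x, +/-100 mm in y. Cork discs 60 mm wide mark the spots: garlic (0, 0), the others (-62, 0), (-11, +61), (-11, -61) mm, each within 5 mm. Which stands where differs from start to start: note it before moving anything.
- board: Fixed small dark wooden board, 140 (x) x 240 (y) x 15 mm. Origin at the centre of its underside; the top is 15 mm above it. The side area where the three wait; there is room for them in a row along its y, 78 mm apart. Beware of the wall cabinet above: it hangs 0.4 m over the worktop from x = 0.575 m back, and its knobs reach to x = 0.545 m, so swing across with the arm drawn in.
- dish: Fixed small white flat dish, 100 mm across, 12 mm high, the goal for the garlic. Origin at the centre of its underside on the worktop; its inner floor is 5 mm above that.
Things that resemble listed ones, but are neither listed nor needed, are in the scene too. There is more than one size of the dish; the one meant has the size given above.

How it is judged:
On the way, in this order (a step that is already met when the one before it is completed fails the run):
1. salt shaker, mustard jar and spice jar all stand upright and released on the dark board, the garlic still at its place in the tray (x of salt_shaker in the frame of board between -0.06 and 0.06 m and y of salt_shaker in the frame of board between -0.11 and 0.11 m and z of salt_shaker in the frame of board between 0.01 and 0.02 m and angle between each of salt_shaker, mustard_jar, spice_jar's own z axis and vertical below 0.15 rad and contact force between the fingers and salt_shaker below 0.2 N and linear speed of each of salt_shaker, mustard_jar, spice_jar below 0.03 m/s and x of mustard_jar in the frame of board between -0.06 and 0.06 m and y of mustard_jar in the frame of board between -0.11 and 0.11 m and z of mustard_jar in the frame of board between 0.01 and 0.02 m and contact force between the fingers and mustard_jar below 0.2 N and x of spice_jar in the frame of board between -0.06 and 0.06 m and y of spice_jar in the frame of board between -0.11 and 0.11 m and z of spice_jar in the frame of board between 0.01 and 0.02 m and contact force between the fingers and spice_jar below 0.2 N and distance of garlic from where it was at the start of the episode below 0.02 m), for 0.2 s.
2. the garlic is released in the middle of the dish while the three still stand on the board (horizontal distance between garlic and dish below 0.015 m and z of garlic in the frame of dish between -0.002 and 0.02 m and contact force between the fingers and garlic below 0.2 N and linear speed of each of garlic, salt_shaker, mustard_jar, spice_jar below 0.03 m/s and angle between garlic's own z axis and vertical below 0.3 rad and x of salt_shaker in the frame of board between -0.06 and 0.06 m and y of salt_shaker in the frame of board between -0.11 and 0.11 m and z of salt_shaker in the frame of board between 0.01 and 0.02 m and angle between each of salt_shaker, mustard_jar, spice_jar's own z axis and vertical below 0.15 rad and contact force between the fingers and salt_shaker below 0.2 N and x of mustard_jar in the frame of board between -0.06 and 0.06 m and y of mustard_jar in the frame of board between -0.11 and 0.11 m and z of mustard_jar in the frame of board between 0.01 and 0.02 m and contact force between the fingers and mustard_jar below 0.2 N and x of spice_jar in the frame of board between -0.06 and 0.06 m and y of spice_jar in the frame of board between -0.11 and 0.11 m and z of spice_jar in the frame of board between 0.01 and 0.02 m and contact force between the fingers and spice_jar below 0.2 N), for 0.2 s.
At the end, for the whole second after the job is handed in: Salt shaker, mustard jar and spice jar each stand upright in the tray within 15 mm of where they started, and the garlic stands on the dish within 15 mm of its centre (tilted less than 0.3 rad); all released and at rest (distance of each of salt_shaker, mustard_jar, spice_jar from where it was at the start of the episode below 0.015 m and angle between each of salt_shaker, mustard_jar, spice_jar's own z axis and vertical below 0.15 rad and contact force between the fingers and salt_shaker below 0.2 N and linear speed of each of salt_shaker, mustard_jar, spice_jar, garlic below 0.03 m/s and contact force between the fingers and mustard_jar below 0.2 N and contact force between the fingers and spice_jar below 0.2 N and horizontal distance between garlic and dish below 0.015 m and z of garlic in the frame of dish between -0.002 and 0.02 m and contact force between the fingers and garlic below 0.2 N and angle between garlic's own z axis and vertical below 0.3 rad); the robot touches nothing.
It fails at once if the salt shaker, mustard jar or spice jar falls over (angle between any of salt_shaker, mustard_jar, spice_jar's own z axis and vertical above 0.7 rad).
It also fails if it takes over 149 s, if anything falls off the work surface, if the arm or the gripper's body presses on something with over 40 N, if the wrist force passes 120 N, or if a joint passes its speed limit or range.

## Working session

There is one attempt and no reset: what is moved stays moved. The work goes in short steps, Python scripts to look and compute and a tool call to move; the robot and the scene stay as the last step left them, time stands still between calls to the robot, and variables do not carry over. Pictures are saved under pics/ and viewed, at most 14 in all, crops included, and the job is handed in when it is done.

Besides the shell and the picture viewer there is one more tool, called after "Request:" as name(argument=value, ...) on one line, values as JSON. move_arm: Moves the arm, as the interface text tells. Its arguments: {"type":"object","properties":{"targets":{"type":"array","items":{"type":"array"}},"squeeze":{"type":"number"}},"required":["targets"]}

```bash
ls; mkdir -p pics; cat > h.py <<'E'
from workcell import env
import cv2, numpy as np
T=['garlic','salt_shaker','mustard_jar','spice_jar','tray','board','dish']
def shot(cam,fn=None):
    p=env.read_camera(cam)
    if fn: cv2.imwrite('pics/'+fn,cv2.cvtColor(p['pixels'],cv2.COLOR_RGB2BGR))
    return p
E
python3 - <<'E'
from h import *
for c in ['top','side']:
    p=shot(c,c+'0.png')
    print(c,p['fovy'],np.round(-p['extrinsics'][:3,:3].T@p['extrinsics'][:3,3],3))
    for t in T:
        print(t,[(np.round(d['centre'],3).tolist(),round(d['confidence'],2)) for d in env.landmark_of(t,p)])
s=env.get_state();print(s['clock'],s['tcp_pos'],s['orientation'],s['finger_gap'])
E
```

```text
pics
top 46.515347877944116 [ 0.148 -0.139  1.454]
garlic [([0.464, 0.203, 0.004], 0.53)]
salt_shaker [([0.415, 0.237, 0.006], 0.56)]
mustard_jar [([0.422, 0.158, 0.009], 0.87)]
spice_jar [([0.501, 0.151, 0.008], 0.79)]
tray [([0.46, 0.202, 0.0], 0.64)]
board [([0.439, -0.079, 0.0], 0.67), ([0.501, 0.151, 0.005], 0.57)]
dish [([0.407, -0.464, -0.001], 0.97), ([0.433, -0.29, 0.002], 0.64)]
side 55.3795836560226 [-0.234  0.415  0.943]
garlic [([0.467, 0.198, 0.006], 0.68)]
salt_shaker [([0.415, 0.236, 0.011], 0.52)]
mustard_jar [([0.418, 0.158, 0.009], 0.6)]
spice_jar [([0.502, 0.151, 0.007], 0.74)]
tray [([0.464, 0.202, 0.001], 0.75)]
board [([0.439, -0.082, -0.001], 0.86), ([0.416, 0.155, 0.005], 0.3)]
dish [([0.405, -0.46, 0.001], 0.65), ([0.494, -0.582, 0.0], 0.62)]
0.8 [ 0.24115932 -0.52206024  0.23134787] [ 9.53354470e-05  9.76677462e-01  2.14711729e-01 -3.92473335e-06] 0.08539041968577812
```

View pics/top0.png

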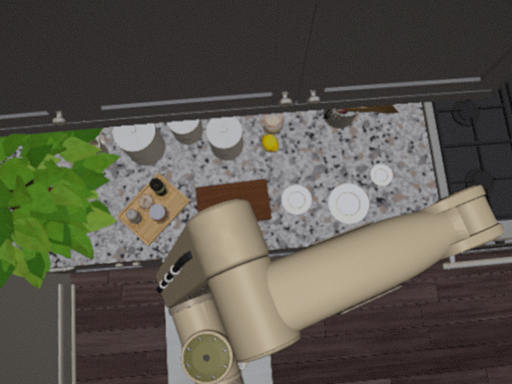

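View pics/side0.png

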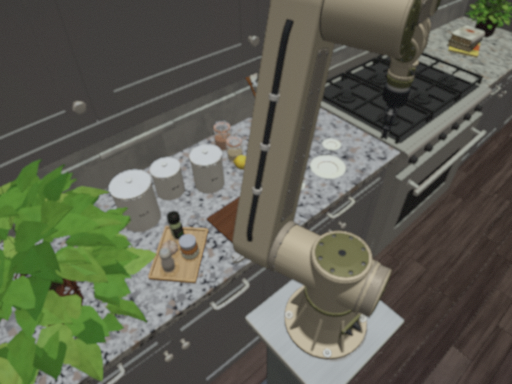

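The top view shows the tray (153,208) rotated on the counter. In it, spice jar is at (158,187), salt at (133,215), mustard at (157,212) and garlic at (146,202). The board is at (233,203), partly hidden by the arm, and the dishes are at (297,199), (348,203) and (381,175). Next I'll measure the dish sizes and the tray and board yaw.

```bash
cat >> h.py <<'E'
def toplane(p,uv,z):
    f=p['pixels'].shape[0]/2/np.tan(np.radians(p['fovy']/2))
    K=np.array([[f,0,p['cx']],[0,f,p['cy']],[0,0,1]])
    n=cv2.undistortPoints(np.array(uv,float).reshape(-1,1,2),K,np.array(p['dist_coeffs'])).reshape(-1,2)
    E=np.array(p['extrinsics']);R=E[:3,:3];c=-R.T@E[:3,3]
    d=np.c_[n[:,0],-n[:,1],-np.ones(len(n))]@R
    return c+d*((z-c[2])/d[:,2])[:,None]
def maskpts(p,m,z):
    c=max(cv2.findContours(m.astype(np.uint8),cv2.RETR_EXTERNAL,cv2.CHAIN_APPROX_NONE)[0],key=len)
    return toplane(p,c.reshape(-1,2),z)[:,:2]
E
python3 - <<'E'
from h import *
for c in ['top','side']:
    p=shot(c)
    for t,z in [('dish',.012),('board',.015),('tray',.016)]:
        for d in env.regions_of(t,p):
            q=maskpts(p,d['mask'],z).astype(np.float32)*1000
            r=cv2.minAreaRect(q)
            print(c,t,round(d['confidence'],2),d['mask'].sum(),np.round(r[0]),np.round(r[1]),round(r[2],1), np.round(cv2.boxPoints(r)).tolist() if t!='dish' else '')
    if c=='top':
        g=p['pixels'][150:260,90:290]
        cv2.imwrite('pics/crop0.png',cv2.cvtColor(cv2.resize(g,None,fx=4,fy=4,interpolation=cv2.INTER_CUBIC),cv2.COLOR_RGB2BGR))
E
```

```text
top dish 0.95 1276 [ 410. -459.] [132. 130.] 38.0 
top dish 0.91 609 [ 438. -292.] [89. 91.] 39.3 
top dish 0.77 393 [ 494. -584.] [78. 69.] 85.2 
top board 0.95 1816 [443. -83.] [140. 239.] 2.1 [[369.0, 34.0], [377.0, -205.0], [517.0, -200.0], [509.0, 39.0]]
top tray 0.86 1732 [445. 179.] [149. 203.] 42.4 [[321.0, 203.0], [458.0, 54.0], [568.0, 154.0], [432.0, 304.0]]
side dish 0.71 621 [ 407. -466.] [128. 131.] 43.5 
side dish 0.48 142 [ 496. -586.] [75. 61.] 48.6 
side board 0.58 719 [466.  -2.] [ 97. 194.] 45.0 [[363.0, 32.0], [500.0, -104.0], [569.0, -35.0], [432.0, 101.0]]
side tray 0.58 1633 [437. 184.] [152. 206.] 44.9 [[310.0, 204.0], [456.0, 58.0], [563.0, 165.0], [418.0, 311.0]]
```

View pics/crop0.png

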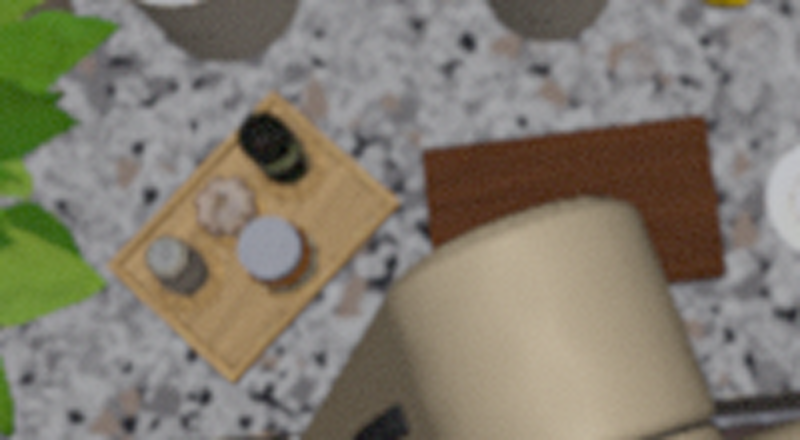

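The 100 mm dish is the one at about (0.436, -0.291); the others measure about 130 and 75 mm. The tray yaw is about 42°, and the landmarks match its spots. I'll start with the spice jar, swinging across to it.

```bash
cat >> h.py <<'E'
from scipy.spatial.transform import Rotation as Ro
def go(*wps,s=None):
    """each wp: x,y,z mm, yaw of tool x deg -> shift & turn in current tool frame"""
    s=env.get_state(); R=Ro.from_quat(np.roll(s['orientation'],-1)); p=np.array(s['tcp_pos'])*1000
    print('t',round(s['clock'],2),'tcp',p.round(1),'yaw',R.apply([1,0,0]).round(3),'down',R.apply([0,0,1]).round(3),'gap',round(s['finger_gap'],4),'grip',round(float(np.max(s['grip_force'])),1),'F',np.round(s['wrist_force'],1),'j',np.round(s['joint_pos'],2))
    for x,y,z,a in wps:
        G=Ro.from_euler('z',a,degrees=True)*Ro.from_euler('x',180,degrees=True)
        print((R.inv().apply(np.array([x,y,z])-p)).round(1).tolist(),((R.inv()*G).as_rotvec(degrees=True)/10).round(2).tolist())
E
python3 -c "
from h import *
go((430,20,200,132))"
```

```text
t 1.2 tcp [ 241.1 -522.   231.3] yaw [ 0.908  0.419 -0.   ] down [ 0. -0. -1.] gap 0.0857 grip 0.0 F [-0.1 -0.3 -0.1] j [-1.28  0.31  0.05  1.3  -0.    1.43]
[398.8, -412.9, 31.3] [0.0, 0.0, -10.72]
```

Request:
move_arm(targets=[[[80, -83, 6], [0, 0, -1.07], -1], [[160, -165, 12], [0, 0, -2.1], -1], [[200, -207, 16], [0, 0, -3.2], -1], [[240, -248, 19], [0, 0, -4.2], -1], [[280, -289, 22], [0, 0, -5.3], -1]])

```text
clock: 1.82
tcp_pos: [0.3446, -0.2258, 0.2144]
orientation: [0.001, 0.778, 0.628, 0.0]
wrist_force: [0.1, 0.2, 1.0]
finger_gap: 0.0854
grip_force: 0.0
```

```bash
python3 -c "
from h import *
go((430,20,200,132))"
```

```text
t 1.82 tcp [ 344.6 -225.8  214.4] yaw [ 0.21   0.978 -0.   ] down [ 0.001 -0.001 -1.   ] gap 0.0854 grip 0.0 F [0.1 0.2 1. ] j [-0.78  0.   -0.37  1.2   0.    1.01]
[258.3, 31.8, 14.3] [0.0, 0.01, -5.41]
```

Request:
move_arm(targets=[[[50, 6, 3], [0, 0, -1.07], -1], [[100, 12, 6], [0, 0, -2.1], -1], [[150, 18, 9], [0, 0, -3.2], -1], [[200, 25, 12], [0, 0, -4.2], -1], [[230, 30, 14], [0, 0, -5.2], -1]])

```text
clock: 2.45
tcp_pos: [0.4235, -0.0073, 0.2004]
orientation: [0.0, 0.423, 0.906, 0.0]
wrist_force: [-0.2, -1.1, 0.6]
finger_gap: 0.0854
grip_force: 0.0
```

```bash
python3 - <<'E'
from h import *
import time
p=shot('top','top1.png');q=shot('side','side1.png')
for c in (p,q):
    for t in T: print(t,[(np.round(d['centre'],3).tolist(),round(d['confidence'],2)) for d in env.landmark_of(t,c)])
    for d in env.regions_of('dish',c): print(np.round(cv2.minAreaRect(maskpts(c,d['mask'],.012).astype(np.float32)*1000)[:2]))
go((501,151,150,132))
E
```

```text
garlic []
salt_shaker [([0.434, -0.287, -0.001], 0.4)]
mustard_jar []
spice_jar []
tray []
board [([0.441, -0.08, -0.001], 0.98)]
dish [([0.434, -0.29, 0.0], 0.88), ([0.494, -0.586, 0.001], 0.72), ([0.405, -0.463, 0.004], 0.56)]
[[ 437. -290.]
 [  93.   95.]]
[[ 495. -584.]
 [  72.   66.]]
[[ 409. -461.]
 [ 130.  128.]]
garlic [([0.466, 0.196, 0.005], 0.7), ([0.415, 0.233, 0.012], 0.22)]
salt_shaker [([0.414, 0.233, 0.01], 0.85)]
mustard_jar [([0.422, 0.155, 0.007], 0.78)]
spice_jar [([0.503, 0.15, 0.009], 0.63), ([0.417, 0.158, 0.007], 0.44), ([0.466, 0.2, 0.007], 0.23)]
tray [([0.468, 0.205, 0.002], 0.59)]
board []
dish [([0.406, -0.462, -0.001], 0.89), ([0.496, -0.585, -0.001], 0.45)]
[[ 408. -466.]
 [ 129.  128.]]
[[ 495. -583.]
 [  72.   67.]]
t 3.35 tcp [423.1  -9.5 200.2] yaw [-0.636  0.771 -0.   ] down [ 0. -0. -1.] gap 0.0854 grip 0.0 F [ 0.5 -0.5  0.3] j [-0.21  0.03 -0.37  1.17 -0.    0.67]
[74.2, 162.2, 50.2] [-0.0, 0.0, -0.25]
```

Request:
move_arm(targets=[[[25, 54, 20], [0, 0, 0], -1], [[50, 108, 40], [0, 0, 0], -1], [[75, 162, 50], [0, 0, 0], -1], [[75, 162, 50], [0, 0, 0], -1], [[75, 162, 50], [0, 0, 0], -1]])

```text
clock: 3.98
tcp_pos: [0.4998, 0.1517, 0.1498]
orientation: [-0.0, 0.426, 0.905, -0.001]
wrist_force: [0.3, 0.5, 0.3]
finger_gap: 0.0859
grip_force: 0.0
```

```bash
python3 -c "
from h import *
go((502,151,56,129.5))"
```

```text
t 3.98 tcp [499.8 151.7 149.8] yaw [-0.637  0.771  0.   ] down [-0.001 -0.001 -1.   ] gap 0.0859 grip 0.0 F [0.3 0.5 0.3] j [ 0.14  0.25 -0.24  1.08 -0.    1.02]
[-2.0, 1.4, 93.8] [-0.01, -0.0, 0.01]
```

Request:
move_arm(targets=[[[-2, 1, 40], [0, 0, 0], -1], [[-2, 1, 80], [0, 0, 0], -1], [[-2, 1, 94], [0, 0, 0], -1], [[-2, 1, 94], [0, 0, 0], -1], [[-2, 1, 94], [0, 0, 0], 0]], squeeze=40)

```text
clock: 4.6
tcp_pos: [0.5036, 0.1504, 0.0579]
orientation: [0.001, 0.427, 0.904, 0.001]
wrist_force: [-0.0, -1.0, 0.6]
finger_gap: 0.0694
grip_force: 0.0
```

Request:
move_arm(targets=[[[0, 0, 0], [0, 0, 0], 1], [[0, 0, 0], [0, 0, 0], 1], [[0, 0, 0], [0, 0, 0], 1], [[0, 0, 0], [0, 0, 0], 1], [[0, 0, 0], [0, 0, 0], 1]])

```text
clock: 5.22
tcp_pos: [0.5031, 0.1507, 0.0575]
orientation: [0.001, 0.426, 0.905, 0.0]
wrist_force: [-0.3, -0.5, 6.2]
finger_gap: 0.04
grip_force: 39.0
```

```bash
python3 - <<'E'
from h import *
p=shot('side')
g=p['pixels'][180:300,120:250]
cv2.imwrite('pics/g1.png',cv2.cvtColor(cv2.resize(g,None,fx=4,fy=4,interpolation=cv2.INTER_CUBIC),cv2.COLOR_RGB2BGR))
s=env.get_state()['tcp_pos']*np.array(1000.)
go((s[0],s[1],120,129.5),(441,40,120,129.5),(444,-157,120,129.5))
E
```

```text
t 5.28 tcp [503.1 150.7  57.5] yaw [-0.637  0.771 -0.002] down [ 0.002 -0.    -1.   ] gap 0.0401 grip 39.0 F [-1.3 -0.8  7. ] j [ 0.14  0.34 -0.37  0.86 -0.    1.02]
[-0.1, 0.1, -62.5] [0.01, 0.01, 0.0]
[-45.9, -118.3, -62.6] [0.01, 0.01, 0.0]
[-199.7, -241.4, -62.5] [0.01, 0.01, 0.0]
```

View pics/g1.png

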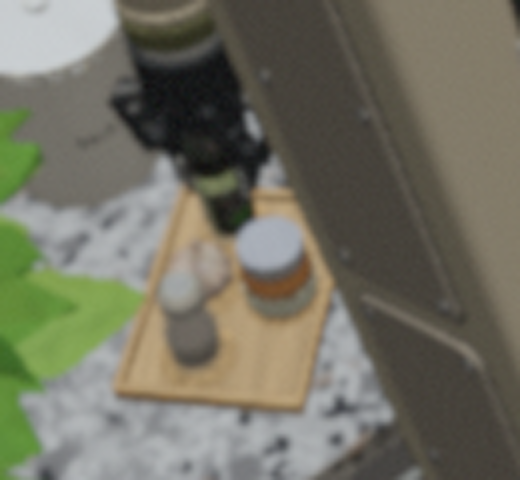

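The crop shows the spice jar upright in the fingers at crop (225,200), with the salt at (190,320), mustard (275,265) and garlic (205,265) undisturbed. I'll lift it and carry it to the far board slot.

Request:
move_arm(targets=[[[0, 0, -30], [0, 0, 0], 1], [[0, 0, -60], [0, 0, 0], 1], [[-23, -50, -62], [0, 0, 0], 1], [[-46, -95, -62], [0, 0, 0], 1], [[-70, -130, -62], [0, 0, 0], 1]])

```text
clock: 5.9
tcp_pos: [0.4456, 0.0129, 0.1185]
orientation: [0.0, 0.426, 0.905, -0.0]
wrist_force: [0.7, -0.6, -0.9]
finger_gap: 0.0402
grip_force: 40.0
```

Request:
move_arm(targets=[[[-35, -32, 0], [0, 0, 0], 1], [[-70, -62, 0], [0, 0, 0], 1], [[-105, -92, 0], [0, 0, 0], 1], [[-130, -111, 0], [0, 0, 0], 1], [[-130, -111, 0], [0, 0, 0], 1]])

```text
clock: 6.52
tcp_pos: [0.4442, -0.1591, 0.1185]
orientation: [0.001, 0.428, 0.904, -0.0]
wrist_force: [-0.2, 0.9, -0.8]
finger_gap: 0.0401
grip_force: 40.0
```

```bash
python3 - <<'E'
from h import *
go((444,-157,80,129.5),(444,-157,65.5,129.5))
E
```

```text
t 6.53 tcp [ 444.2 -159.1  118.5] yaw [-0.634  0.773 -0.001] down [ 0.001 -0.001 -1.   ] gap 0.0401 grip 40.0 F [-0.2  0.9 -0.8] j [-0.51  0.18 -0.41  0.97 -0.    0.37]
[1.8, 1.1, 38.5] [0.0, 0.01, -0.02]
[1.8, 1.1, 53.0] [0.0, 0.01, -0.02]
```

Request:
move_arm(targets=[[[0, 0, 25], [0, 0, 0], 1], [[0, 0, 45], [0, 0, 0], 1], [[0, 0, 51], [0, 0, 0], 1], [[0, 0, 54], [0, 0, 0], 1], [[0, 0, 54], [0, 0, 0], 1]])

```text
clock: 7.15
tcp_pos: [0.4444, -0.1569, 0.0649]
orientation: [0.001, 0.426, 0.905, -0.0]
wrist_force: [0.1, -0.0, -1.1]
finger_gap: 0.0401
grip_force: 40.0
```

Request:
move_arm(targets=[[[0, 0, 1.5], [0, 0, 0], 1], [[0, 0, 1.5], [0, 0, 0], 1], [[0, 0, 1.5], [0, 0, 0], -1], [[0, 0, 1.5], [0, 0, 0], -1], [[0, 0, 1.5], [0, 0, 0], -1]])

```text
clock: 7.78
tcp_pos: [0.4438, -0.157, 0.0627]
orientation: [-0.0, 0.426, 0.905, -0.0]
wrist_force: [0.1, -0.4, -0.6]
finger_gap: 0.0856
grip_force: 0.0
```

```bash
python3 - <<'E'
from h import *
go((444,-157,150,129.5))
E
```

```text
t 7.78 tcp [ 443.8 -157.    62.7] yaw [-0.637  0.771  0.   ] down [-0. -0. -1.] gap 0.0856 grip 0.0 F [ 0.1 -0.4 -0.6] j [-0.51  0.24 -0.5   0.84 -0.    0.37]
[-0.2, 0.2, -87.3] [-0.0, -0.0, 0.0]
```

Request:
move_arm(targets=[[[0, 0, -45], [0, 0, 0], -1], [[0, 0, -90], [0, 0, 0], -1], [[0, 0, -90], [0, 0, 0], -1], [[40, 33, -90], [0, 0, 0], -1], [[80, 66, -90], [0, 0, 0], -1]])

```text
clock: 8.4
tcp_pos: [0.4432, -0.0525, 0.1518]
orientation: [-0.001, 0.427, 0.904, -0.0]
wrist_force: [1.2, -0.6, -0.6]
finger_gap: 0.0854
grip_force: 0.0
```

```bash
python3 - <<'E'
from h import *
p=shot('top')
for t in T[:4]: print(t,[(np.round(d['centre'],3).tolist(),round(d['confidence'],2)) for d in env.landmark_of(t,p)])
go((414.5,235.5,150,129.5))
E
```

```text
garlic [([0.44, -0.082, -0.004], 0.63), ([0.466, 0.202, 0.005], 0.6)]
salt_shaker [([0.413, 0.237, 0.004], 0.53)]
mustard_jar [([0.461, 0.2, -0.0], 0.47)]
spice_jar [([0.446, -0.158, 0.013], 0.69), ([0.412, 0.235, 0.004], 0.22)]
t 8.65 tcp [443.5 -53.1 152. ] yaw [-0.637  0.771  0.   ] down [-0.001 -0.    -1.   ] gap 0.0855 grip 0.0 F [-0.2  0.9 -0.6] j [-0.3   0.11 -0.41  1.05 -0.    0.58]
[240.9, 161.6, 2.0] [-0.0, -0.0, 0.01]
```

Request:
move_arm(targets=[[[48, 32, 0], [0, 0, 0], -1], [[96, 64, 0], [0, 0, 0], -1], [[144, 96, 0], [0, 0, 0], -1], [[192, 129, 0], [0, 0, 0], -1], [[241, 162, 0], [0, 0, 0], -1]])

```text
clock: 9.28
tcp_pos: [0.416, 0.2364, 0.1524]
orientation: [0.0, 0.427, 0.904, -0.0]
wrist_force: [1.6, 0.5, -0.6]
finger_gap: 0.0853
grip_force: 0.0
```

Request:
move_arm(targets=[[[0, 0, 0], [0, 0, 0], -1], [[0, 0, 0], [0, 0, 0], -1]])

```text
clock: 9.52
tcp_pos: [0.4155, 0.2349, 0.1521]
orientation: [-0.0, 0.427, 0.904, -0.001]
wrist_force: [0.1, -0.4, 0.3]
finger_gap: 0.0853
grip_force: 0.0
```

```bash
python3 - <<'E'
from h import *
go((414,236,38,129.5))
E
```

```text
t 9.53 tcp [415.5 234.9 152.1] yaw [-0.636  0.772 -0.   ] down [-0.001 -0.001 -1.   ] gap 0.0853 grip 0.0 F [ 0.1 -0.4  0.3] j [ 0.35  0.17 -0.34  1.06 -0.    1.23]
[1.8, -0.4, 114.1] [-0.01, 0.0, 0.0]
```

Request:
move_arm(targets=[[[1, 0, 50], [0, 0, 0], -1], [[1, 0, 90], [0, 0, 0], -1], [[1, 0, 114], [0, 0, 0], -1], [[1, 0, 114], [0, 0, 0], -1], [[1, 0, 114], [0, 0, 0], 0]])

```text
clock: 10.15
tcp_pos: [0.4158, 0.2355, 0.0396]
orientation: [0.0, 0.427, 0.904, 0.0]
wrist_force: [0.8, 0.3, 0.3]
finger_gap: 0.0701
grip_force: 0.0
```

Request:
move_arm(targets=[[[0, 0, 0], [0, 0, 0], 1], [[0, 0, 0], [0, 0, 0], 1], [[0, 0, 0], [0, 0, 0], 1], [[0, 0, 0], [0, 0, 0], 1], [[0, 0, 0], [0, 0, 0], 1]])

```text
clock: 10.78
tcp_pos: [0.4155, 0.2367, 0.0402]
orientation: [0.001, 0.426, 0.905, 0.001]
wrist_force: [-1.5, -1.2, 6.5]
finger_gap: 0.0382
grip_force: 39.4
```

```bash
python3 - <<'E'
from h import *
go((414,236,130,129.5),(441,-82,130,129.5))
E
```

```text
t 10.78 tcp [415.5 236.7  40.2] yaw [-0.637  0.771 -0.001] down [ 0.002  0.    -1.   ] gap 0.0382 grip 39.4 F [-1.5 -1.2  6.5] j [ 0.35  0.28 -0.51  0.78 -0.    1.23]
[0.3, -1.4, -89.8] [0.01, 0.01, 0.01]
[-262.1, -183.1, -89.7] [0.01, 0.01, 0.01]
```

The gap of 38 mm shows I've gripped the narrower upper part, so I'll regrasp 9 mm lower.

Request:
move_arm(targets=[[[0, 0, 0], [0, 0, 0], -1], [[0, 0, 0], [0, 0, 0], -1], [[0, 0, 5], [0, 0, 0], -1], [[0, 0, 9], [0, 0, 0], -1], [[0, 0, 9], [0, 0, 0], 0]])

```text
clock: 11.4
tcp_pos: [0.4141, 0.2363, 0.029]
orientation: [-0.0, 0.426, 0.905, -0.001]
wrist_force: [0.1, 0.1, -0.6]
finger_gap: 0.0697
grip_force: 0.0
```

Request:
move_arm(targets=[[[0, 0, 0], [0, 0, 0], 1], [[0, 0, 0], [0, 0, 0], 1], [[0, 0, 0], [0, 0, 0], 1], [[0, 0, 0], [0, 0, 0], 1], [[0, 0, 0], [0, 0, 0], 1]])

```text
clock: 12.02
tcp_pos: [0.4147, 0.2365, 0.0301]
orientation: [0.0, 0.426, 0.905, 0.0]
wrist_force: [-2.7, -0.4, 5.6]
finger_gap: 0.0403
grip_force: 40.2
```

```bash
python3 - <<'E'
from h import *
go((414,236,130,129.5),(441,-82,130,129.5))
p=shot('side')
g=p['pixels'][180:300,120:250]
cv2.imwrite('pics/g2.png',cv2.cvtColor(cv2.resize(g,None,fx=4,fy=4,interpolation=cv2.INTER_CUBIC),cv2.COLOR_RGB2BGR))
E
```

```text
t 12.03 tcp [414.7 236.5  30.1] yaw [-0.637  0.771 -0.   ] down [ 0.  0. -1.] gap 0.0403 grip 40.2 F [-2.7 -0.4  5.6] j [ 0.35  0.29 -0.52  0.76 -0.    1.23]
[0.0, -0.9, -99.9] [0.0, 0.0, 0.0]
[-262.4, -182.5, -99.9] [0.0, 0.0, 0.0]
```

View pics/g2.png

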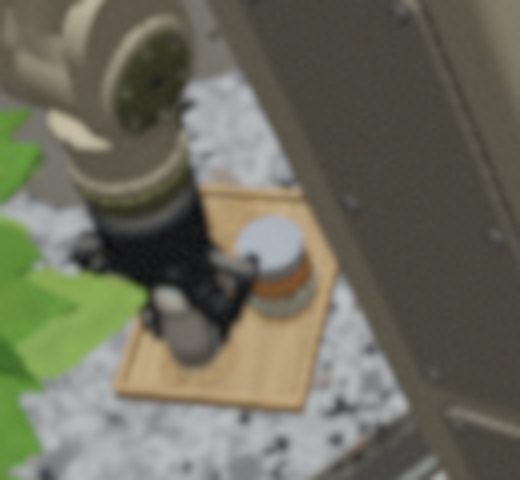

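Salt is upright between the fingers at crop (190,330), and the mustard hasn't moved. Lifting now.

Request:
move_arm(targets=[[[0, 0, -30], [0, 0, 0], 1], [[0, 0, -65], [0, 0, 0], 1], [[0, 0, -95], [0, 0, 0], 1], [[-20, -14, -100], [0, 0, 0], 1], [[-60, -42, -100], [0, 0, 0], 1]])

```text
clock: 12.7
tcp_pos: [0.4212, 0.1638, 0.1303]
orientation: [0.001, 0.425, 0.905, 0.001]
wrist_force: [0.7, -0.2, -0.1]
finger_gap: 0.0403
grip_force: 41.2
```

Request:
move_arm(targets=[[[-40, -28, 0], [0, 0, 0], 1], [[-80, -56, 0], [0, 0, 0], 1], [[-120, -84, 0], [0, 0, 0], 1], [[-160, -112, 0], [0, 0, 0], 1], [[-202, -140, 0], [0, 0, 0], 1]])

```text
clock: 13.32
tcp_pos: [0.4408, -0.0829, 0.1295]
orientation: [-0.0, 0.426, 0.905, 0.0]
wrist_force: [0.6, 0.3, -0.9]
finger_gap: 0.0404
grip_force: 41.2
```

Request:
move_arm(targets=[[[0, 0, 0], [0, 0, 0], 1], [[0, 0, 30], [0, 0, 0], 1], [[0, 0, 60], [0, 0, 0], 1], [[0, 0, 80], [0, 0, 0], 1], [[0, 0, 80], [0, 0, 0], 1]])

```text
clock: 13.95
tcp_pos: [0.4392, -0.0799, 0.0482]
orientation: [-0.002, 0.426, 0.905, -0.0]
wrist_force: [-1.0, -0.2, -1.0]
finger_gap: 0.04
grip_force: 41.2
```

```bash
python3 - <<'E'
from h import *
go((441,-82,37.1,129.5))
E
```

```text
t 13.95 tcp [439.2 -79.9  48.2] yaw [-0.637  0.771  0.004] down [-0.004  0.002 -1.   ] gap 0.04 grip 41.2 F [-1.  -0.2 -1. ] j [-0.36  0.22 -0.57  0.79  0.    0.52]
[-2.8, 0.1, 11.1] [-0.01, -0.02, 0.01]
```

Request:
move_arm(targets=[[[0, 0, 6], [0, 0, 0], 1], [[0, 0, 12], [0, 0, 0], 1], [[0, 0, 13], [0, 0, 0], 1], [[0, 0, 13], [0, 0, 0], 1]])

```text
clock: 14.45
tcp_pos: [0.4414, -0.0814, 0.0372]
orientation: [0.0, 0.426, 0.905, 0.0]
wrist_force: [-0.3, 1.1, 1.5]
finger_gap: 0.0404
grip_force: 41.4
```

Contact, or close to it (z 37.2 as expected). Release and rise, then turn for the mustard.

Request:
move_arm(targets=[[[0, 0, 0.5], [0, 0, 0], 1], [[0, 0, 0.5], [0, 0, 0], -1], [[0, 0, 0.5], [0, 0, 0], -1], [[0, 0, 0.5], [0, 0, 0], -1]])

```text
clock: 14.95
tcp_pos: [0.4411, -0.0815, 0.0362]
orientation: [0.0, 0.426, 0.905, -0.0]
wrist_force: [-0.1, -0.1, -0.1]
finger_gap: 0.0854
grip_force: 0.0
```

Request:
move_arm(targets=[[[0, 0, -40], [0, 0, 0], -1], [[0, 0, -80], [0, 0, 0], -1], [[0, 0, -110], [0, 0, 0], -1], [[0, 0, -110], [0, 0, -1], -1], [[0, 0, -110], [0, 0, -2], -1]])

```text
clock: 15.58
tcp_pos: [0.4414, -0.0816, 0.1467]
orientation: [0.001, 0.26, 0.966, -0.0]
wrist_force: [-0.3, -0.4, 0.2]
finger_gap: 0.0855
grip_force: 0.0
```

```bash
python3 - <<'E'
from h import *
p=shot('top')
for t in T[:4]: print(t,[(np.round(d['centre'],3).tolist(),round(d['confidence'],2)) for d in env.landmark_of(t,p)])
go((420.5,157,150,220))
E
```

```text
garlic [([0.466, 0.2, 0.005], 0.67)]
salt_shaker [([0.441, -0.082, 0.016], 0.51)]
mustard_jar [([0.422, 0.153, 0.01], 0.46)]
spice_jar [([0.444, -0.156, 0.014], 0.62)]
t 15.82 tcp [440.9 -81.4 146. ] yaw [-0.861  0.509  0.   ] down [-0.  0. -1.] gap 0.0858 grip 0.0 F [-0.1  0.4 -0.3] j [-0.36  0.12 -0.42  1.04 -0.    0.17]
[139.0, 194.7, -3.9] [0.0, -0.0, -7.06]
```

Request:
move_arm(targets=[[[28, 39, 0], [0, 0, -1], -1], [[56, 78, 0], [0, 0, -2], -1], [[84, 117, 0], [0, 0, -3], -1], [[112, 156, 0], [0, 0, -4], -1], [[139, 194, 0], [0, 0, -5], -1]])

```text
clock: 16.45
tcp_pos: [0.4193, 0.1578, 0.1462]
orientation: [0.0, -0.171, 0.985, -0.0]
wrist_force: [0.8, 0.6, 0.2]
finger_gap: 0.0855
grip_force: 0.0
```

Request:
move_arm(targets=[[[0, 0, 0], [0, 0, -1], -1], [[0, 0, 0], [0, 0, -2], -1], [[0, 0, 0], [0, 0, -2], -1], [[0, 0, 0], [0, 0, -2], -1]])

```text
clock: 16.95
tcp_pos: [0.4196, 0.1561, 0.1461]
orientation: [-0.0, -0.336, 0.942, -0.0]
wrist_force: [0.8, -0.3, 0.0]
finger_gap: 0.0856
grip_force: 0.0
```

```bash
python3 - <<'E'
from h import *
go((421,156,17,220))
E
```

```text
t 16.95 tcp [419.6 156.1 146.1] yaw [-0.774 -0.634  0.   ] down [-0. -0. -1.] gap 0.0856 grip 0.0 F [ 0.8 -0.3  0. ] j [ 0.18  0.12 -0.42  1.03 -0.   -0.51]
[-1.0, -1.0, 129.1] [-0.0, -0.0, -0.07]
```

Request:
move_arm(targets=[[[-1, -1, 50], [0, 0, 0], -1], [[-1, -1, 100], [0, 0, 0], -1], [[-1, -1, 125], [0, 0, 0], -1], [[-1, -1, 133], [0, 0, 0], -1], [[-1, -1, 133], [0, 0, 0], -0.6]])

```text
clock: 17.58
tcp_pos: [0.4212, 0.156, 0.0134]
orientation: [-0.0, -0.338, 0.941, -0.0]
wrist_force: [0.1, 0.4, -0.5]
finger_gap: 0.0697
grip_force: 0.0
```

Request:
move_arm(targets=[[[0, 0, 0], [0, 0, 0], 1], [[0, 0, 0], [0, 0, 0], 1], [[0, 0, 0], [0, 0, 0], 1], [[0, 0, 0], [0, 0, 0], 1], [[0, 0, 0], [0, 0, 0], 1]])

```text
clock: 18.2
tcp_pos: [0.4221, 0.1564, 0.0146]
orientation: [0.001, -0.338, 0.941, -0.0]
wrist_force: [-1.6, -0.7, 6.5]
finger_gap: 0.0547
grip_force: 43.2
```

```bash
python3 - <<'E'
from h import *
go((421,156,100,220),(438,-7,100,220))
E
```

```text
t 18.2 tcp [422.1 156.4  14.6] yaw [-0.771 -0.636 -0.002] down [ 0.003  0.001 -1.   ] gap 0.0547 grip 43.2 F [-1.6 -0.7  6.5] j [ 0.18  0.27 -0.61  0.69  0.   -0.51]
[0.9, 0.3, -85.4] [-0.01, 0.01, -0.05]
[91.5, -136.3, -85.4] [-0.01, 0.01, -0.05]
```

Request:
move_arm(targets=[[[0, 0, -30], [0, 0, 0], 1], [[0, 0, -60], [0, 0, 0], 1], [[25, -37, -66], [0, 0, 0], 1], [[55, -82, -66], [0, 0, 0], 1], [[82, -125, -66], [0, 0, 0], 1]])

```text
clock: 18.82
tcp_pos: [0.4378, 0.0061, 0.08]
orientation: [0.001, -0.339, 0.941, -0.001]
wrist_force: [0.4, 0.0, -1.9]
finger_gap: 0.0544
grip_force: 43.6
```

Request:
move_arm(targets=[[[0, 0, 0], [0, 0, 0], 1], [[0, 0, 20], [0, 0, 0], 1], [[0, 0, 40], [0, 0, 0], 1], [[0, 0, 40], [0, 0, 0], 1]])

```text
clock: 19.32
tcp_pos: [0.4358, 0.0085, 0.0383]
orientation: [-0.001, -0.339, 0.941, 0.001]
wrist_force: [-0.5, 0.6, -1.1]
finger_gap: 0.055
grip_force: 43.5
```

```bash
python3 - <<'E'
from h import *
go((438,7,21.6,220))
E
```

```text
t 19.32 tcp [435.8   8.5  38.3] yaw [-0.771 -0.637  0.002] down [-0.003  0.001 -1.   ] gap 0.055 grip 43.5 F [-0.5  0.6 -1.1] j [-0.17  0.21 -0.61  0.76  0.   -0.86]
[-0.8, -2.6, 16.7] [0.01, -0.01, -0.04]
```

Request:
move_arm(targets=[[[0, -1, 10], [0, 0, 0], 1], [[0, -1, 16], [0, 0, 0], 1], [[0, -1, 17], [0, 0, 0], 1], [[0, -1, 17], [0, 0, 0], 1]])

```text
clock: 19.82
tcp_pos: [0.4381, 0.0068, 0.0223]
orientation: [0.0, -0.338, 0.941, -0.0]
wrist_force: [0.7, -0.0, -1.8]
finger_gap: 0.0547
grip_force: 43.6
```

Request:
move_arm(targets=[[[0, 0, 1], [0, 0, 0], 1], [[0, 0, 1], [0, 0, 0], 1], [[0, 0, 1], [0, 0, 0], -1], [[0, 0, 1], [0, 0, 0], -1], [[0, 0, 1], [0, 0, 0], -1]])

```text
clock: 20.45
tcp_pos: [0.4381, 0.0067, 0.0212]
orientation: [0.0, -0.338, 0.941, -0.0]
wrist_force: [-0.4, 0.9, 0.5]
finger_gap: 0.0853
grip_force: 0.0
```

Request:
move_arm(targets=[[[0, 0, -40], [0, 0, 0], -1], [[0, 0, -80], [0, 0, 0], -1], [[0, 0, -100], [0, 0, 0], -1], [[0, 0, -100], [0, 0, 0], -1]])

```text
clock: 20.95
tcp_pos: [0.4394, 0.0065, 0.1226]
orientation: [0.002, -0.338, 0.941, -0.001]
wrist_force: [0.2, 0.5, -0.9]
finger_gap: 0.0855
grip_force: 0.0
```

```bash
python3 - <<'E'
from h import *
p=shot('top','top2.png'); q=shot('side')
for c in (p,q):
  for t in T[:4]: print(t,[(np.round(d['centre'],3).tolist(),round(d['confidence'],2)) for d in env.landmark_of(t,c)])
go((466,200,110,220),(466,200,14,220))
E
```

```text
garlic []
salt_shaker [([0.441, -0.082, 0.011], 0.48)]
mustard_jar [([0.438, 0.007, 0.017], 0.55), ([0.438, -0.084, -0.003], 0.46)]
spice_jar []
garlic [([0.466, 0.2, 0.005], 0.74)]
salt_shaker []
mustard_jar []
spice_jar []
t 21.45 tcp [437.7   6.8 120.7] yaw [-0.771 -0.637  0.001] down [-0.001  0.    -1.   ] gap 0.0853 grip 0.0 F [-0.8  0.4  0. ] j [-0.17  0.12 -0.48  0.97 -0.   -0.86]
[-144.8, 131.0, 10.7] [0.0, -0.0, -0.05]
[-144.9, 130.9, 106.7] [0.0, -0.0, -0.05]
```

View pics/top2.png

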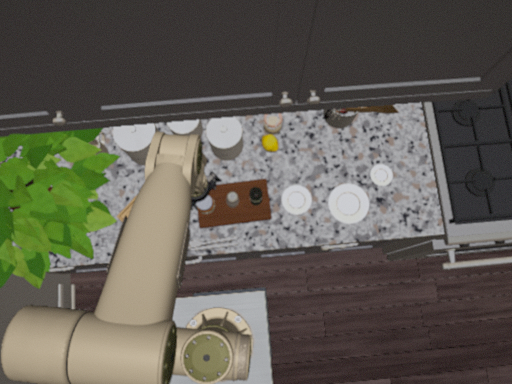

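All three stand on the board at (205,203), (232,198) and (256,195), so the garlic is next.

Request:
move_arm(targets=[[[-43, 39, 5], [0, 0, 0], -1], [[-86, 78, 10], [0, 0, 0], -1], [[-130, 118, 11], [0, 0, 0], -1], [[-145, 131, 11], [0, 0, 0], -1], [[-145, 131, 11], [0, 0, 0], -1]])

```text
clock: 22.08
tcp_pos: [0.4663, 0.2009, 0.1099]
orientation: [-0.0, -0.339, 0.941, -0.0]
wrist_force: [0.3, -1.0, -1.0]
finger_gap: 0.0851
grip_force: 0.0
```

Request:
move_arm(targets=[[[0, 0, 0], [0, 0, 0], -1], [[0, 0, 45], [0, 0, 0], -1], [[0, 0, 85], [0, 0, 0], -1], [[0, 0, 99], [0, 0, 0], -1], [[0, 0, 99], [0, 0, 0], -0.6]])

```text
clock: 22.7
tcp_pos: [0.4659, 0.199, 0.0109]
orientation: [-0.001, -0.338, 0.941, -0.0]
wrist_force: [-0.4, 0.7, -0.2]
finger_gap: 0.0696
grip_force: 0.0
```

```bash
python3 - <<'E'
from h import *
go((466,200,10.5,220))
E
```

```text
t 22.7 tcp [465.9 199.   10.9] yaw [-0.772 -0.635  0.002] down [-0.002 -0.001 -1.   ] gap 0.0696 grip 0.0 F [-0.4  0.7 -0.2] j [ 0.25  0.36 -0.47  0.74 -0.   -0.44]
[-0.7, 0.7, 0.4] [0.0, -0.01, -0.05]
```

Request:
move_arm(targets=[[[0, 0, 0], [0, 0, 0], 1], [[0, 0, 0], [0, 0, 0], 1], [[0, 0, 0], [0, 0, 0], 1], [[0, 0, 0], [0, 0, 0], 1], [[0, 0, 0], [0, 0, 0], 1]], squeeze=30)

```text
clock: 23.32
tcp_pos: [0.4679, 0.2001, 0.013]
orientation: [0.002, -0.338, 0.941, -0.001]
wrist_force: [-1.1, -1.5, 7.0]
finger_gap: 0.0482
grip_force: 31.4
```

```bash
python3 - <<'E'
from h import *
go((440,170,175,220),(435.5,-290.5,175,220))
E
```

```text
t 23.32 tcp [467.9 200.1  13. ] yaw [-0.771 -0.637 -0.003] down [ 0.003 -0.    -1.   ] gap 0.0482 grip 31.4 F [-1.1 -1.5  7. ] j [ 0.25  0.36 -0.47  0.74 -0.   -0.44]
[40.3, -5.9, -162.0] [-0.01, 0.01, -0.05]
[336.9, -358.1, -162.0] [-0.01, 0.01, -0.05]
```

Request:
move_arm(targets=[[[0, 0, -30], [0, 0, 0], 1], [[0, 0, -70], [0, 0, 0], 1], [[10, -1, -110], [0, 0, 0], 1], [[40, -6, -142], [0, 0, 0], 1], [[40, -6, -142], [0, 0, 0], 1]])

```text
clock: 23.95
tcp_pos: [0.4403, 0.1698, 0.1565]
orientation: [0.003, -0.338, 0.941, -0.0]
wrist_force: [-0.1, -0.2, 0.5]
finger_gap: 0.0483
grip_force: 31.5
```

Request:
move_arm(targets=[[[30, -35, 0], [0, 0, 0], 1], [[60, -70, 0], [0, 0, 0], 1], [[95, -110, 0], [0, 0, 0], 1], [[130, -150, 0], [0, 0, 0], 1], [[160, -186, 0], [0, 0, 0], 1]])

```text
clock: 24.58
tcp_pos: [0.4345, -0.0768, 0.1528]
orientation: [0.0, -0.338, 0.941, -0.0]
wrist_force: [0.7, 0.3, -0.7]
finger_gap: 0.0485
grip_force: 31.5
```

Request:
move_arm(targets=[[[30, -36, 0], [0, 0, 0], 1], [[65, -80, 0], [0, 0, 0], 1], [[100, -124, 0], [0, 0, 0], 1], [[137, -166, 0], [0, 0, 0], 1], [[137, -166, 0], [0, 0, 0], 1]])

```text
clock: 25.2
tcp_pos: [0.4348, -0.2944, 0.1524]
orientation: [0.0, -0.336, 0.942, -0.001]
wrist_force: [-0.5, 1.1, -0.6]
finger_gap: 0.0483
grip_force: 31.5
```

```bash
python3 - <<'E'
from h import *
go((435.5,-290.5,60,220),(435.5,-290.5,11,220))
E
```

```text
t 25.2 tcp [ 434.8 -294.4  152.4] yaw [-0.774 -0.633  0.   ] down [ 0.001 -0.001 -1.   ] gap 0.0483 grip 31.5 F [-0.5  1.1 -0.6] j [-0.75  0.25 -0.23  1.08 -0.   -1.43]
[-3.0, 2.7, 92.4] [-0.01, -0.0, -0.07]
[-3.0, 2.8, 141.4] [-0.01, -0.0, -0.07]
```

Request:
move_arm(targets=[[[-1, 1, 40], [0, 0, 0], 1], [[-1, 1, 80], [0, 0, 0], 1], [[-1, 1, 110], [0, 0, 0], 1], [[-1, 1, 112], [0, 0, 0], 1], [[-1, 1, 112], [0, 0, 0], 1]])

```text
clock: 25.82
tcp_pos: [0.4351, -0.2887, 0.0418]
orientation: [0.0, -0.339, 0.941, -0.0]
wrist_force: [0.8, 0.0, 0.4]
finger_gap: 0.0487
grip_force: 31.5
```

```bash
python3 - <<'E'
from h import *
p=shot('top');q=shot('side','side3.png')
for c in (p,q):
  for t in T[:4]+['dish']: print(t,[(np.round(d['centre'],3).tolist(),round(d['confidence'],2)) for d in env.landmark_of(t,c)])
go((435.5,-290.5,10,220))
E
```

```text
garlic []
salt_shaker [([0.439, -0.08, 0.012], 0.35)]
mustard_jar [([0.439, 0.006, 0.017], 0.55), ([0.432, -0.289, -0.001], 0.35)]
spice_jar []
dish [([0.405, -0.463, -0.0], 0.83), ([0.495, -0.584, 0.003], 0.7), ([0.433, -0.287, -0.003], 0.43)]
garlic [([0.438, -0.294, 0.032], 0.62)]
salt_shaker []
mustard_jar [([0.437, 0.005, 0.017], 0.62)]
spice_jar []
dish [([0.434, -0.289, -0.002], 0.86), ([0.404, -0.458, 0.004], 0.79), ([0.497, -0.582, 0.001], 0.67)]
t 26.43 tcp [ 434.5 -289.2   41.3] yaw [-0.771 -0.636  0.   ] down [ 0. -0. -1.] gap 0.0486 grip 31.5 F [-0.3  0.   0.2] j [-0.74  0.35 -0.4   0.82 -0.   -1.43]
[0.1, -1.7, 31.3] [-0.0, -0.0, -0.05]
```

Request:
move_arm(targets=[[[0, 0, 15], [0, 0, 0], 1], [[0, 0, 26], [0, 0, 0], 1], [[0, 0, 30], [0, 0, 0], 1], [[0, 0, 31], [0, 0, 0], 1], [[0, 0, 31], [0, 0, 0], 1]])

```text
clock: 27.05
tcp_pos: [0.4335, -0.2883, 0.0101]
orientation: [-0.001, -0.338, 0.941, 0.001]
wrist_force: [-3.1, 2.3, 4.7]
finger_gap: 0.0484
grip_force: 31.9
```

Contact (upward force), so release gently and retreat.

Request:
move_arm(targets=[[[0, 0, 0], [0, 0, 0], -0.5], [[0, 0, 0], [0, 0, 0], -1], [[0, 0, 0], [0, 0, 0], -1], [[0, 0, -3], [0, 0, 0], -1], [[0, 0, -10], [0, 0, 0], -1]])

```text
clock: 27.68
tcp_pos: [0.4344, -0.2889, 0.0203]
orientation: [-0.0, -0.338, 0.941, 0.0]
wrist_force: [-0.3, 0.1, 0.3]
finger_gap: 0.0854
grip_force: 0.0
```

Request:
move_arm(targets=[[[0, 0, -30], [0, 0, 0], -1], [[0, 0, -70], [0, 0, 0], -1], [[0, 0, -110], [0, 0, 0], -1], [[0, 0, -140], [0, 0, 0], -1], [[0, 0, -140], [0, 0, 0], -1]])

```text
clock: 28.3
tcp_pos: [0.4361, -0.2905, 0.1635]
orientation: [0.001, -0.338, 0.941, -0.003]
wrist_force: [0.4, -0.2, -0.1]
finger_gap: 0.0852
grip_force: 0.0
```

Request:
move_arm(targets=[[[-40, 48, 0], [0, 0, 0], -1], [[-80, 96, 0], [0, 0, 0], -1], [[-110, 132, 0], [0, 0, 0], -1], [[-150, 180, 0], [0, 0, 0], -1], [[-190, 227, 0], [0, 0, 0], -1]])

```text
clock: 28.92
tcp_pos: [0.4358, 0.0087, 0.1595]
orientation: [-0.0, -0.338, 0.941, 0.0]
wrist_force: [0.7, -0.2, 0.3]
finger_gap: 0.085
grip_force: 0.0
```

```bash
python3 - <<'E'
from h import *
p=shot('top');q=shot('side')
for c in (p,q):
  for t in T[:4]+['dish']: print(t,[(np.round(d['centre'],3).tolist(),round(d['confidence'],2)) for d in env.landmark_of(t,c)])
g=np.vstack([p['pixels'][170:240,170:400],q['pixels'][120:190,250:480]])
cv2.imwrite('pics/g3.png',cv2.cvtColor(cv2.resize(g,None,fx=3,fy=3,interpolation=cv2.INTER_CUBIC),cv2.COLOR_RGB2BGR))
go((438,7,120,219.5))
E
```

```text
garlic [([0.43, -0.289, 0.002], 0.46)]
salt_shaker [([0.438, -0.083, 0.014], 0.64)]
mustard_jar [([0.44, 0.005, 0.017], 0.53)]
spice_jar [([0.445, -0.158, 0.015], 0.7)]
dish [([0.496, -0.585, 0.004], 0.71), ([0.432, -0.288, -0.002], 0.7), ([0.407, -0.461, -0.001], 0.6)]
garlic []
salt_shaker []
mustard_jar []
spice_jar []
dish [([0.406, -0.461, 0.002], 0.96), ([0.435, -0.289, -0.004], 0.6)]
t 29.52 tcp [436.7   5.8 160.1] yaw [-0.773 -0.635  0.   ] down [-0. -0. -1.] gap 0.0854 grip 0.0 F [-0.7  0.4  0. ] j [-0.17  0.08 -0.42  1.07 -0.   -0.86]
[-1.8, 0.1, 40.1] [-0.0, -0.0, -0.01]
```

View pics/g3.png

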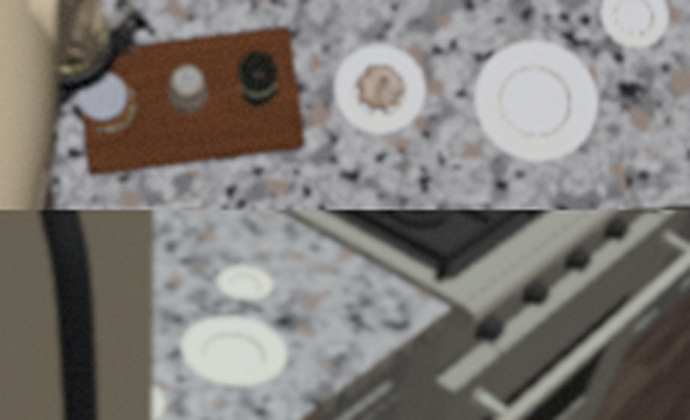

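The garlic sits centred on the dish at crop (381,88), and the three jars stand on the board. Now the mustard goes back.

Request:
move_arm(targets=[[[-1, 0, 50], [0, 0, 0], -1], [[-1, 0, 100], [0, 0, 0], -1], [[-1, 0, 132], [0, 0, 0], -1], [[-1, 0, 138], [0, 0, 0], -1], [[-1, 0, 138], [0, 0, 0], -0.6]], squeeze=40)

```text
clock: 30.15
tcp_pos: [0.4377, 0.0071, 0.0226]
orientation: [0.0, -0.338, 0.941, -0.0]
wrist_force: [-0.3, 0.2, -0.3]
finger_gap: 0.0699
grip_force: 0.0
```

Request:
move_arm(targets=[[[0, 0, 0], [0, 0, 0], 1], [[0, 0, 0], [0, 0, 0], 1], [[0, 0, 0], [0, 0, 0], 1], [[0, 0, 0], [0, 0, 0], 1], [[0, 0, 0], [0, 0, 0], 1]])

```text
clock: 30.78
tcp_pos: [0.4389, 0.0071, 0.024]
orientation: [0.001, -0.338, 0.941, -0.001]
wrist_force: [-1.0, -1.2, 6.7]
finger_gap: 0.0541
grip_force: 43.2
```

```bash
python3 - <<'E'
from h import *
go((422,156.3,80,219.5))
E
```

```text
t 30.77 tcp [438.9   7.1  24. ] yaw [-0.771 -0.637 -0.002] down [ 0.003 -0.001 -1.   ] gap 0.0541 grip 43.2 F [-1.  -1.2  6.7] j [-0.17  0.23 -0.62  0.71 -0.   -0.86]
[-82.1, 125.7, -56.3] [-0.02, 0.01, 0.0]
```

Request:
move_arm(targets=[[[0, 0, -28], [0, 0, 0], 1], [[0, 0, -56], [0, 0, 0], 1], [[-27, 42, -56], [0, 0, 0], 1], [[-55, 84, -56], [0, 0, 0], 1], [[-82, 125, -56], [0, 0, 0], 1]])

```text
clock: 31.4
tcp_pos: [0.4213, 0.1576, 0.0791]
orientation: [0.001, -0.338, 0.941, -0.0]
wrist_force: [2.0, -0.5, -2.0]
finger_gap: 0.0546
grip_force: 43.5
```

Request:
move_arm(targets=[[[0, 0, 0], [0, 0, 0], 1], [[0, 0, 25], [0, 0, 0], 1], [[0, 0, 45], [0, 0, 0], 1], [[0, 0, 50], [0, 0, 0], 1], [[0, 0, 50], [0, 0, 0], 1]])

```text
clock: 32.02
tcp_pos: [0.4212, 0.1556, 0.0285]
orientation: [-0.0, -0.338, 0.941, -0.0]
wrist_force: [0.2, 1.2, -1.9]
finger_gap: 0.0543
grip_force: 43.5
```

```bash
python3 - <<'E'
from h import *
go((422,156.3,17,219.5))
E
```

```text
t 32.02 tcp [421.2 155.6  28.5] yaw [-0.772 -0.636  0.   ] down [-0. -0. -1.] gap 0.0543 grip 43.5 F [ 0.2  1.2 -1.9] j [ 0.17  0.25 -0.59  0.73 -0.   -0.51]
[-1.1, -0.0, 11.5] [-0.0, -0.0, -0.0]
```

Request:
move_arm(targets=[[[0, 0, 7], [0, 0, 0], 1], [[0, 0, 11], [0, 0, 0], 1], [[0, 0, 12], [0, 0, 0], 1], [[0, 0, 12], [0, 0, 0], 1]])

```text
clock: 32.52
tcp_pos: [0.4213, 0.1561, 0.017]
orientation: [0.0, -0.338, 0.941, -0.0]
wrist_force: [-2.6, -0.4, 5.2]
finger_gap: 0.0546
grip_force: 44.3
```

Request:
move_arm(targets=[[[0, 0, 0], [0, 0, 0], -1], [[0, 0, 0], [0, 0, 0], -1], [[0, 0, 0], [0, 0, 0], -1], [[0, 0, -30], [0, 0, 0], -1], [[0, 0, -70], [0, 0, 0], -1]])

```text
clock: 33.15
tcp_pos: [0.4199, 0.1559, 0.086]
orientation: [-0.001, -0.338, 0.941, 0.0]
wrist_force: [0.7, 0.8, -0.4]
finger_gap: 0.0854
grip_force: 0.0
```

Request:
move_arm(targets=[[[0, 0, -40], [0, 0, 0], -1], [[0, 0, -60], [0, 0, 1], -1], [[20, -30, -60], [0, 0, 2], -1], [[45, -65, -60], [0, 0, 3], -1], [[70, -100, -60], [0, 0, 4], -1]])

```text
clock: 33.78
tcp_pos: [0.4307, 0.0334, 0.1463]
orientation: [0.0, 0.006, 1.0, -0.0]
wrist_force: [1.0, -1.1, 0.3]
finger_gap: 0.0854
grip_force: 0.0
```

```bash
python3 - <<'E'
from h import *
go((441.2,-81.5,150,129.5))
E
```

```text
t 33.77 tcp [430.7  33.4 146.3] yaw [-1.     0.013 -0.001] down [ 0.001 -0.    -1.   ] gap 0.0854 grip 0.0 F [ 1.  -1.1  0.3] j [-0.11  0.09 -0.45  1.03 -0.   -0.1 ]
[-11.9, -114.8, -3.7] [0.0, 0.0, 4.98]
```

Request:
move_arm(targets=[[[-3, -29, -3], [0, 0, 1], -1], [[-6, -58, -3], [0, 0, 2], -1], [[-9, -86, -3], [0, 0, 3], -1], [[-12, -112, -3], [0, 0, 4], -1], [[-12, -112, -3], [0, 0, 5], -1]])

```text
clock: 34.4
tcp_pos: [0.4421, -0.0793, 0.1491]
orientation: [0.0, 0.43, 0.903, -0.0]
wrist_force: [0.2, -0.0, -0.8]
finger_gap: 0.0858
grip_force: 0.0
```

Request:
move_arm(targets=[[[0, 0, 0], [0, 0, 0], -1], [[0, 0, 0], [0, 0, 0], -1]])

```text
clock: 34.65
tcp_pos: [0.4416, -0.0774, 0.1491]
orientation: [-0.0, 0.425, 0.905, -0.0]
wrist_force: [0.6, -0.5, -1.4]
finger_gap: 0.0855
grip_force: 0.0
```

```bash
python3 - <<'E'
from h import *
p=shot('side')
for t in T[:4]: print(t,[(np.round(d['centre'],3).tolist(),round(d['confidence'],2)) for d in env.landmark_of(t,p)])
go((441.2,-81.5,37,129.5))
E
```

```text
garlic [([0.431, -0.29, 0.004], 0.55)]
salt_shaker []
mustard_jar [([0.415, 0.156, 0.01], 0.95)]
spice_jar []
t 34.9 tcp [441.8 -77.4 149.2] yaw [-0.638  0.77  -0.   ] down [ 0. -0. -1.] gap 0.0853 grip 0.0 F [ 0.3 -0.3 -0.6] j [-0.35  0.12 -0.41  1.04 -0.    0.53]
[-2.8, -3.1, 112.2] [-0.0, 0.0, 0.01]
```

Request:
move_arm(targets=[[[-3, -3, 20], [0, 0, 0], -1], [[-3, -3, 65], [0, 0, 0], -1], [[-3, -3, 100], [0, 0, 0], -1], [[-3, -3, 112], [0, 0, 0], -1], [[-3, -3, 112], [0, 0, 0], 0]])

```text
clock: 35.52
tcp_pos: [0.4411, -0.0817, 0.0371]
orientation: [-0.001, 0.426, 0.905, -0.0]
wrist_force: [-0.5, 0.5, 1.5]
finger_gap: 0.0697
grip_force: 0.0
```

Request:
move_arm(targets=[[[0, 0, 0], [0, 0, 0], 1], [[0, 0, 0], [0, 0, 0], 1], [[0, 0, 0], [0, 0, 0], 1], [[0, 0, 0], [0, 0, 0], 1], [[0, 0, 0], [0, 0, 0], 1]])

```text
clock: 36.15
tcp_pos: [0.4425, -0.0825, 0.0391]
orientation: [0.002, 0.426, 0.905, -0.0]
wrist_force: [-2.1, 0.3, 6.1]
finger_gap: 0.0399
grip_force: 39.5
```

```bash
python3 - <<'E'
from h import *
go((414.7,236.5,135,129.5))
E
```

```text
t 36.15 tcp [442.5 -82.5  39.1] yaw [-0.637  0.771 -0.003] down [ 0.003 -0.002 -1.   ] gap 0.0399 grip 39.5 F [-2.1  0.3  6.1] j [-0.36  0.23 -0.58  0.76 -0.    0.52]
[263.4, 181.7, -96.5] [0.01, 0.02, 0.0]
```

Request:
move_arm(targets=[[[0, 0, -35], [0, 0, 0], 1], [[0, 0, -70], [0, 0, 0], 1], [[5, 3, -97], [0, 0, 0], 1], [[35, 24, -97], [0, 0, 0], 1], [[75, 52, -97], [0, 0, 0], 1]])

```text
clock: 36.78
tcp_pos: [0.4349, 0.0092, 0.1359]
orientation: [0.002, 0.427, 0.904, 0.0]
wrist_force: [0.3, 1.0, -1.6]
finger_gap: 0.0402
grip_force: 41.2
```

Request:
move_arm(targets=[[[40, 28, 0], [0, 0, 0], 1], [[80, 56, 0], [0, 0, 0], 1], [[120, 84, 0], [0, 0, 0], 1], [[160, 112, 0], [0, 0, 0], 1], [[187, 130, 0], [0, 0, 0], 1]])

```text
clock: 37.4
tcp_pos: [0.415, 0.2383, 0.1353]
orientation: [0.001, 0.425, 0.905, 0.001]
wrist_force: [0.1, -1.0, -0.8]
finger_gap: 0.0401
grip_force: 41.2
```

Request:
move_arm(targets=[[[0, 0, 0], [0, 0, 0], 1], [[0, 0, 30], [0, 0, 0], 1], [[0, 0, 65], [0, 0, 0], 1], [[0, 0, 85], [0, 0, 0], 1], [[0, 0, 85], [0, 0, 0], 1]])

```text
clock: 38.02
tcp_pos: [0.4139, 0.2348, 0.0484]
orientation: [-0.001, 0.427, 0.904, -0.001]
wrist_force: [-0.7, -0.2, -0.8]
finger_gap: 0.0399
grip_force: 41.2
```

```bash
python3 - <<'E'
from h import *
go((414.7,236.5,31,129.5))
E
```

```text
t 38.02 tcp [413.9 234.8  48.4] yaw [-0.636  0.772  0.001] down [-0.003 -0.001 -1.   ] gap 0.0399 grip 41.2 F [-0.7 -0.2 -0.8] j [ 0.35  0.27 -0.5   0.81 -0.    1.23]
[0.8, 1.8, 17.4] [-0.02, -0.0, -0.0]
```

Request:
move_arm(targets=[[[0, 0, 10], [0, 0, 0], 1], [[0, 0, 17], [0, 0, 0], 1], [[0, 0, 19], [0, 0, 0], 1], [[0, 0, 19], [0, 0, 0], 1]])

```text
clock: 38.52
tcp_pos: [0.4156, 0.2362, 0.032]
orientation: [0.001, 0.426, 0.905, 0.001]
wrist_force: [-3.6, -2.4, 12.8]
finger_gap: 0.0405
grip_force: 42.6
```

Firm contact. Release, rise, go to the spice jar.

Request:
move_arm(targets=[[[0, 0, -1.5], [0, 0, 0], 1], [[0, 0, -1.5], [0, 0, 0], -1], [[0, 0, -1.5], [0, 0, 0], -1], [[0, 0, -1.5], [0, 0, 0], -1], [[0, 0, -40], [0, 0, 0], -1]])

```text
clock: 39.15
tcp_pos: [0.4124, 0.2351, 0.0681]
orientation: [-0.002, 0.426, 0.905, -0.002]
wrist_force: [0.9, 0.3, -0.3]
finger_gap: 0.0857
grip_force: 0.0
```

Request:
move_arm(targets=[[[0, 0, -40], [0, 0, 0], -1], [[0, 0, -82], [0, 0, 0], -1], [[-30, -21, -82], [0, 0, 0], -1], [[-70, -48, -82], [0, 0, 0], -1], [[-110, -75, -82], [0, 0, 0], -1]])

```text
clock: 39.78
tcp_pos: [0.4272, 0.1024, 0.1523]
orientation: [0.0, 0.426, 0.905, 0.0]
wrist_force: [0.5, 1.2, -0.4]
finger_gap: 0.0854
grip_force: 0.0
```

```bash
python3 - <<'E'
from h import *
go((443.9,-157,150,129.5))
E
```

```text
t 39.77 tcp [427.2 102.4 152.3] yaw [-0.638  0.77  -0.   ] down [ 0.001 -0.    -1.   ] gap 0.0854 grip 0.0 F [ 0.5  1.2 -0.4] j [ 0.05  0.09 -0.43  1.05 -0.    0.93]
[-210.5, -152.5, 2.4] [0.0, 0.0, 0.01]
```

Request:
move_arm(targets=[[[-45, -33, 0], [0, 0, 0], -1], [[-90, -66, 0], [0, 0, 0], -1], [[-135, -98, 0], [0, 0, 0], -1], [[-175, -128, 0], [0, 0, 0], -1], [[-205, -149, 0], [0, 0, 0], -1]])

```text
clock: 40.4
tcp_pos: [0.4426, -0.1517, 0.1522]
orientation: [0.0, 0.427, 0.904, -0.0]
wrist_force: [0.4, -0.5, 0.1]
finger_gap: 0.0853
grip_force: 0.0
```

Request:
move_arm(targets=[[[0, 0, 0], [0, 0, 0], -1], [[0, 0, 0], [0, 0, 0], -1]])

```text
clock: 40.65
tcp_pos: [0.4423, -0.149, 0.1519]
orientation: [-0.001, 0.426, 0.905, 0.0]
wrist_force: [-0.3, -0.5, 0.2]
finger_gap: 0.0852
grip_force: 0.0
```

```bash
python3 - <<'E'
from h import *
p=shot('side')
for t in T[:4]: print(t,[(np.round(d['centre'],3).tolist(),round(d['confidence'],2)) for d in env.landmark_of(t,p)])
go((443.9,-157,63,129.5))
E
```

```text
garlic [([0.434, -0.294, 0.003], 0.46)]
salt_shaker [([0.414, 0.235, 0.012], 0.64)]
mustard_jar [([0.417, 0.155, 0.008], 0.84), ([0.432, -0.293, 0.001], 0.65)]
spice_jar []
t 40.9 tcp [ 442.7 -148.4  152.3] yaw [-0.638  0.77   0.   ] down [-0.  0. -1.] gap 0.0854 grip 0.0 F [-0.2  0.3 -0.4] j [-0.5   0.15 -0.37  1.06  0.    0.38]
[-7.4, -4.5, 89.3] [-0.0, -0.0, 0.01]
```

Request:
move_arm(targets=[[[-7, -4, 5], [0, 0, 0], -1], [[-7, -4, 40], [0, 0, 0], -1], [[-7, -4, 78], [0, 0, 0], -1], [[-7, -4, 89], [0, 0, 0], -1], [[-7, -4, 89], [0, 0, 0], 0]])

```text
clock: 41.52
tcp_pos: [0.4438, -0.1573, 0.0629]
orientation: [-0.001, 0.426, 0.905, -0.0]
wrist_force: [0.2, 1.0, 0.2]
finger_gap: 0.07
grip_force: 0.0
```

Request:
move_arm(targets=[[[0, 0, 0], [0, 0, 0], 1], [[0, 0, 0], [0, 0, 0], 1], [[0, 0, 0], [0, 0, 0], 1], [[0, 0, 0], [0, 0, 0], 1], [[0, 0, 0], [0, 0, 0], 1]])

```text
clock: 42.15
tcp_pos: [0.4452, -0.1581, 0.0647]
orientation: [0.002, 0.426, 0.905, -0.0]
wrist_force: [-1.0, -0.5, 5.5]
finger_gap: 0.0398
grip_force: 39.7
```

```bash
python3 - <<'E'
from h import *
go((444,20,125,129.5),(503,150.7,125,129.5))
E
```

```text
t 42.15 tcp [ 445.2 -158.1   64.7] yaw [-0.637  0.771 -0.003] down [ 0.003 -0.002 -1.   ] gap 0.0398 grip 39.7 F [-1.  -0.5  5.5] j [-0.51  0.24 -0.49  0.84 -0.    0.37]
[138.0, 112.5, -60.7] [0.0, 0.02, 0.0]
[201.2, 241.2, -60.7] [0.0, 0.02, 0.0]
```

Request:
move_arm(targets=[[[0, 0, -30], [0, 0, 0], 1], [[0, 0, -60], [0, 0, 0], 1], [[40, 32, -62], [0, 0, 0], 1], [[85, 69, -62], [0, 0, 0], 1], [[130, 108, -62], [0, 0, 0], 1]])

```text
clock: 42.78
tcp_pos: [0.4447, 0.0129, 0.1257]
orientation: [0.001, 0.427, 0.904, 0.0]
wrist_force: [1.5, -0.7, -1.3]
finger_gap: 0.0401
grip_force: 40.2
```

Request:
move_arm(targets=[[[20, 40, 0], [0, 0, 0], 1], [[40, 80, 0], [0, 0, 0], 1], [[60, 115, 0], [0, 0, 0], 1], [[70, 132, 0], [0, 0, 0], 1], [[70, 132, 0], [0, 0, 0], 1]])

```text
clock: 43.4
tcp_pos: [0.5019, 0.1503, 0.1251]
orientation: [-0.0, 0.425, 0.905, -0.0]
wrist_force: [0.2, 0.2, -1.7]
finger_gap: 0.0403
grip_force: 40.3
```

```bash
python3 - <<'E'
from h import *
go((503,150.7,58,129.5))
E
```

```text
t 43.4 tcp [501.9 150.3 125.1] yaw [-0.638  0.77  -0.   ] down [-0. -0. -1.] gap 0.0403 grip 40.3 F [ 0.2  0.2 -1.7] j [ 0.14  0.27 -0.28  1.02 -0.    1.02]
[-0.4, 1.1, 67.1] [-0.0, 0.0, 0.02]
```

Request:
move_arm(targets=[[[0, 1, 30], [0, 0, 0], 1], [[0, 1, 55], [0, 0, 0], 1], [[0, 1, 64], [0, 0, 0], 1], [[0, 1, 67], [0, 0, 0], 1], [[0, 1, 67], [0, 0, 0], 1]])

```text
clock: 44.02
tcp_pos: [0.5031, 0.1499, 0.0589]
orientation: [0.0, 0.427, 0.904, 0.0]
wrist_force: [0.2, -0.0, -0.3]
finger_gap: 0.0399
grip_force: 40.3
```

Request:
move_arm(targets=[[[0, 0, 1.5], [0, 0, 0], 1], [[0, 0, 1.5], [0, 0, 0], 1]])

```text
clock: 44.28
tcp_pos: [0.5035, 0.1503, 0.0577]
orientation: [0.001, 0.426, 0.905, 0.0]
wrist_force: [-0.7, -0.7, 4.4]
finger_gap: 0.0402
grip_force: 40.6
```

Contact. Release, then lift straight up and draw back toward the board.

Request:
move_arm(targets=[[[0, 0, 0], [0, 0, 0], -1], [[0, 0, 0], [0, 0, 0], -1], [[0, 0, 0], [0, 0, 0], -1], [[0, 0, -40], [0, 0, 0], -1], [[0, 0, -80], [0, 0, 0], -1]])

```text
clock: 44.9
tcp_pos: [0.502, 0.1502, 0.137]
orientation: [-0.001, 0.426, 0.905, -0.001]
wrist_force: [0.3, -0.6, 0.3]
finger_gap: 0.0852
grip_force: 0.0
```

Request:
move_arm(targets=[[[0, 0, -14], [0, 0, 0], -1], [[-30, -50, -14], [0, 0, 0], -1], [[-70, -100, -20], [0, 0, 0], -1], [[-110, -145, -30], [0, 0, 0], -1], [[-150, -180, -40], [0, 0, 0], -1]])

```text
clock: 45.52
tcp_pos: [0.458, -0.0816, 0.1762]
orientation: [-0.001, 0.426, 0.905, -0.0]
wrist_force: [1.2, -0.0, 0.5]
finger_gap: 0.0854
grip_force: 0.0
```

Request:
move_arm(targets=[[[-60, -45, 0], [0, 0, 0], -1], [[-60, -45, 0], [0, 0, 0], -1], [[-60, -45, 0], [0, 0, 0], -1]])

```text
clock: 45.9
tcp_pos: [0.4622, -0.1552, 0.1758]
orientation: [-0.001, 0.427, 0.904, 0.0]
wrist_force: [-0.3, 0.0, 0.4]
finger_gap: 0.0854
grip_force: 0.0
```

```bash
python3 - <<'E'
from h import *
p=shot('top');q=shot('side')
for c in (p,q):
  for t in T[:4]+['dish']: print(t,[(np.round(d['centre'],3).tolist(),round(d['confidence'],2)) for d in env.landmark_of(t,c)])
g=np.vstack([p['pixels'][150:250,110:310],q['pixels'][190:290,100:300]])
cv2.imwrite('pics/g4.png',cv2.cvtColor(cv2.resize(g,None,fx=3,fy=3,interpolation=cv2.INTER_CUBIC),cv2.COLOR_RGB2BGR))
go()
E
```

```text
garlic [([0.433, -0.291, 0.003], 0.69)]
salt_shaker [([0.412, 0.24, 0.004], 0.44)]
mustard_jar [([0.421, 0.156, 0.01], 0.7), ([0.438, -0.084, 0.003], 0.3)]
spice_jar [([0.503, 0.151, 0.008], 0.73)]
dish [([0.497, -0.584, 0.002], 0.8), ([0.407, -0.46, -0.0], 0.73), ([0.431, -0.292, -0.002], 0.59)]
garlic [([0.433, -0.291, 0.004], 0.47)]
salt_shaker [([0.413, 0.238, 0.008], 0.7)]
mustard_jar [([0.415, 0.156, 0.009], 0.75)]
spice_jar [([0.5, 0.151, 0.009], 0.59)]
dish [([0.493, -0.582, 0.003], 0.55), ([0.438, -0.289, -0.003], 0.5)]
t 46.5 tcp [ 462.9 -154.6  176.8] yaw [-0.637  0.771 -0.   ] down [ 0. -0. -1.] gap 0.0853 grip 0.0 F [0.  0.4 0.3] j [-0.49  0.17 -0.28  1.12 -0.    0.39]
```

View pics/g4.png

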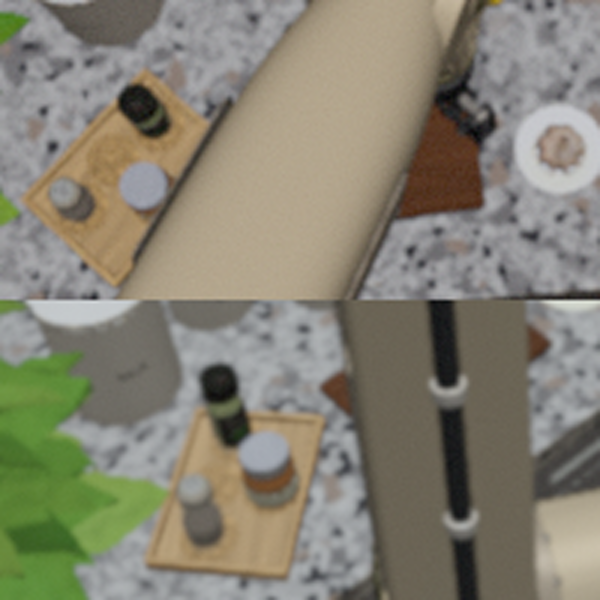

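The picture shows all three jars upright back on their spots in the tray, at top-half crop (145,108) spice, (72,198) salt and (145,188) mustard. The garlic is centred on the dish at (560,147), and the arm is clear of everything.

```bash
python3 -c "
from workcell import env
print(env.hand_in())"
```

```text
the job is handed in; nothing more can be done
None
```

I handed the job in at about 46 s of the 149 s: the final pictures show the garlic standing in the middle of the white dish and the three jars upright back on their own spots in the tray, but the hand-in returned no verdict.

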